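# Take the charged drill battery out of the push-latch charger

## Robot

A 7-joint arm with a two-finger parallel gripper is mounted at the origin on the work surface. World frame = base frame: x ahead of the robot, y to its left, z up, the work surface at z = 0. Lengths are in m, angles in degrees, forces in N, time in s.
With the tool pointing down it reaches from about 0.425 to 0.875 m from the base axis. Payload 4.7 kg.
Tool frame: the origin (TCP) lies midway between the tips of the shut fingers; the grasp point (between the pads) lies env.grip_point_offset behind it (env.grip_point_offset is the distance from the TCP to the grasp point, in m); z points along the fingers, y is the line along which they close (so a half turn about z gives the same grasp; the last joint's range is limited). The gripper opens to 87 mm and grips with 3 to 60 N. Pads are 19 mm wide; open, the fingers measure 117 mm over their backs; the gripper's body (75 mm by 190 mm) begins 51 mm behind the grasp point.
Start: joints at [75.751, 18.392, -4.016, 83.108, 1.295, 78.541, -3.26], TCP at [0.169, -0.628, 0.203] pointing down, gripper open.
Joint ranges: [-163.93, 163.93], [-17.29, 119.83], [-79.2, 71.16], [3.27, 140.29], [-89.18, 269.18], [5.43, 117.66], [-154.24, 154.24]. Speed limits (degrees/s): [147.25, 147.25, 180, 180, 180, 180, 180].

## Interface

Orientations are given as [roll, pitch, yaw] about the fixed x, y, z axes, in that order (R = Rz(yaw) Ry(pitch) Rx(roll)).
In Python, from cell import env gives the robot as it stands.
- The arm moves only by the shell command python3 -m creep 'ROWS' [FORCE]. ROWS is a JSON object of lists of equal length, an entry for each row: "translation": the shift along the tool's x, y, z in units of 0.08 m (1.0 is 0.08 m), a list of three; "turn": the turn, a rotation vector about the tool's x, y, z in units of 180 degrees (1.0 is 180 degrees), a list of three; "grip": the opening, from 0 (shut) to 1 (fully open). In form: {"translation": [[x, y, z], ...], "turn": [[ax, ay, az], ...], "grip": [grip, ...]}. A call has 1 to 5 rows; each row shifts and turns the commanded pose from where the row before left it, along the tool's axes as they then stand; what a row does not reach is not made up. A row lasts 1/8 s, in which the tool goes at most 62.5 mm and 10.7 degrees, less where a joint would pass 70% of its speed; a pose out of reach is approached as far as the arm can. A call with a number of a shift or a turn outside -1 to 1 is refused whole. A call with a gripper value outside its range is refused whole. The fingers move at their own pace and stop on an object; FORCE is the grip in N (left out, the last holds). Time passes only in rows, so rows that do not move let the fingers close. It gives the time, the measured TCP pose, the force, the opening and the grip force at its end, in the units of the state.
- env.get_obs(): the state, without advancing time (a new reading comes with each control period).
- env.read_camera(name): name is "side" or "top"; returns a dict with "frame" (384x512x3 uint8, red, green, blue), "z_map" (384x512 float32, m along the optical axis (not along the pixel's ray), 0 where there is no reading), "K" (3x3 intrinsics, pixels), "D" ([k1, k2, p1, p2, k3] as OpenCV has them; the pictures are not rectified), "rvec" (rotation vector, rad) and "tvec" (3), from world to camera coordinates, as OpenCV has them. Camera axes: x right, y down, z forward; pixel columns grow to the right and rows downward; lengths in m; the calibration is good to about 2 mm. A picture is of the moment at which its call begins.
- env.sign_off(): hands the job in; it is judged then, once.
The state is a dict: "time_s": time; "qpos": joint angles; "joint_velocities": joint speeds; "effort": joint torques, N m; "tool_pos": TCP position; "tool_rot": TCP orientation; "force": force on the tool from outside, world axes, zero at the start; "wrist_torque": the same for the moment, N m; "grip_width": finger opening in m; "grasp_force": force on a finger pad.
Only numpy, scipy, OpenCV 4.12 (cv2) and the standard library are available. Lean on these libraries where they do the work, as an engineer would, in place of code of your own. Each camera call takes 0.05 s, during which the arm holds its last target. There are 200 camera calls.

## Task

One of the three drill batteries in the charging station is full (all four bars of its gauge are green): push it gently down along its sloping bay until the latch lets go, let it spring up, draw it straight out and stand it upright on its base in the free part of the blue tray. Set it down gently, leave the two batteries that are still charging latched in their bays, and do not disturb anything else on the bench.

Things in the scene. Friction and masses are not known exactly. Their poses are not given: they have to be found in the camera images.
- charger: dark grey charging station fixed to the bench, 162 mm deep (x), 267 mm wide (y), 168 mm high; upright front 128 mm high at x = -44 mm, flat rear deck from x = +44 to +118 mm. Origin at bench level directly under the centre of its sloping face; x points away from the user who faces it, z up
- charger_face: the charger's sloping face, 96 mm up the slope by 267 mm, with three bay mouths, each 67 mm (x) by 51 mm (y), at y = -88, 0 and +88 mm. Origin in the face's centre, 148 mm above the bench; x up the slope, away from the user; z out of the face, 25 degrees from vertical, leaning to the user: the axis along which the batteries slide, with 1.5 mm play a side
- cradle0 (a joint): height in m of the sprung cradle under the battery in the bay at y = -88 mm of the face (0 latched, + up). Push-push latch, as in the other bays: at 0 the latch holds and the battery is flush with the face, nothing of it to grip. Pressed with about 5 to 9 N it sinks; about 7 mm down the latch lets go, and a firm stop follows at -9.5 mm. When the pressure is taken away the cradle rises at about 0.1 m/s
- cradle1 (a joint): height in m of the sprung cradle under the battery in the bay at y = 0 mm of the face (0 latched, + up). At its full +40 mm the battery stands 40 mm proud of the face, loose on its cradle, free to be gripped and slid out. Pressing a risen battery right down again latches it again
- cradle2 (a joint): height in m of the sprung cradle under the battery in the bay at y = 88 mm of the face (0 latched, + up). Works as the others
- pack_charged: the charged battery: black box with an orange cap, 64 mm (x) by 48 mm (y) by 115 mm (z), about 0.42 kg. Gauge with four GREEN bars on the cap's top, on its +x side. Origin in the centre of its underside, z towards the cap. It starts latched in one of the three bays. 48 mm is the width to grip, on the ribbed sides.
- pack_charged_top (a point): centre of the charged battery's flat top face (115 mm from its underside); press here
- pack_b: battery still charging, the same shape, gauge with one RED bar; latched in another bay. Origin in the centre of its underside
- pack_b_top (a point): centre of that battery's top face
- pack_c: the other battery still charging, the same shape, gauge with one RED bar; latched in the remaining bay. Origin in the centre of its underside
- pack_c_top (a point): centre of that battery's top face
- tray: blue open tray fixed to the bench, 220 mm (x) by 160 mm (y), 34 mm high, walls 4 mm, floor 4 mm thick with a black mat. Origin in the centre of its underside. The half towards its -x end is free; a tape measure lies in the +x half
- tape_measure: yellow tape measure, 55 x 65 x 36 mm, lying loose in the tray's +x half. Origin in the centre of its underside
- water_bottle: clear bottle with a pink label, 64 mm across, 200 mm high, loose on the bench. Origin in the centre of its underside
- mask_carton: white and green carton, 80 x 110 x 85 mm, loose on the bench. Origin in the centre of its underside
- turning_blank: round wood blank with bark, 100 mm across, 95 mm high, loose on the bench. Origin in the centre of its underside
- drill: orange and black cordless drill lying on its side without battery, about 190 x 170 x 56 mm, loose on the bench. Origin at bench level under its motor
- glue_jar: white jar with a blue lid, 72 mm across, 90 mm high, loose on the bench. Origin in the centre of its underside
- mallet: hammer with a wooden handle, 280 mm long, lying loose on the bench. Origin at bench level near the middle of its length
There are look-alikes about, which are no part of the job. Leave any purple or turquoise look-alike of the pack_charged alone.

How it is judged:
By the outcome, as a careful person would: the job done as asked, in the order asked, and still so for the second after the job is handed in, with the robot touching nothing.
It also fails if it takes over 45 s, if anything falls off the work surface, if the arm or the gripper's body presses on something with over 40 N, if the wrist force passes 120 N, or if a joint passes its speed limit or range.

## Working session

There is one attempt and no reset: what is moved stays moved. The work goes in short steps, Python scripts to look and compute and a shell command to move; the robot and the scene stay as the last step left them, time stands still between calls to the robot, and variables do not carry over. Pictures are saved under pics/ and viewed, at most 10 in all, crops included, and the job is handed in when it is done.

```bash
mkdir -p pics
cat > h.py <<'E'
import numpy as np, cv2
from cell import env
from scipy.spatial.transform import Rotation as R
def cam(n):
    c=env.read_camera(n); c['Rm']=cv2.Rodrigues(np.array(c['rvec'],float))[0]; c['t']=np.array(c['tvec'],float).ravel(); return c
def pts(c,uv,z=None):
    uv=np.array(uv,float).reshape(-1,1,2); n=cv2.undistortPoints(uv,np.array(c['K'],float),np.array(c['D'],float)).reshape(-1,2)
    if z is None:
        q=np.round(uv.reshape(-1,2)).astype(int); z_=c['z_map'][q[:,1],q[:,0]][:,None]
        return (np.c_[n,np.ones(len(n))]*z_-c['t'])@c['Rm']
    d=np.c_[n,np.ones(len(n))]@c['Rm']; o=-c['Rm'].T@c['t']
    return o+d*((z-o[2])/d[:,2])[:,None]
E
python3 - <<'E'
from h import *
for n in('top','side'):
    c=cam(n); cv2.imwrite(f'pics/{n}0.png',c['frame'][:,:,::-1]); np.savez(f'{n}0.npz',**c)
    print(n,-c['Rm'].T@c['t'])
print(env.get_obs(),env.grip_point_offset)
E
```

```text
top [0.43404259 0.09408909 1.63371679]
side [ 0.28955989 -0.65899759  1.44369496]
{'time_s': 0.1, 'qpos': array([75.75037623, 18.43551508, -4.01583765, 83.16702793,  1.29347799,
       78.54161634, -3.2594135 ]), 'joint_velocities': array([-0.03394466, -0.10547948,  0.08579634, -0.19315845, -0.04557201,
       -0.03509625,  0.0177608 ]), 'effort': array([ 1.92331581e-04, -4.92572558e+01, -4.05537793e-01, -3.13397276e+01,
       -6.40366226e-02,  3.94733995e-02,  6.90410366e-05]), 'tool_pos': array([ 0.16868826, -0.62718208,  0.20157074]), 'tool_rot': array([-1.79900989e+02,  3.86192590e-03,  1.50597755e+01]), 'force': array([ 0.22333144,  0.06233305, -0.5586027 ]), 'wrist_torque': array([ 0.01505318,  0.03731036, -0.02911078]), 'grasp_force': 0.0, 'grip_width': 0.08707583560838035} 0.0187
```

View pics/top0.png

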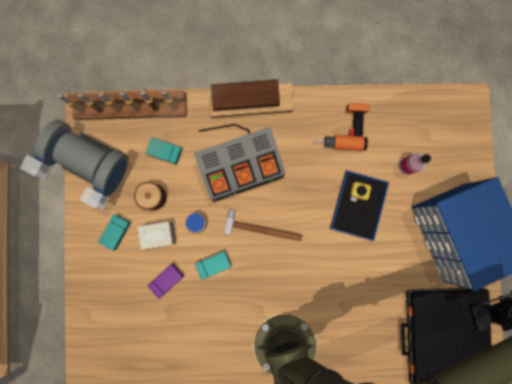

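View pics/side0.png

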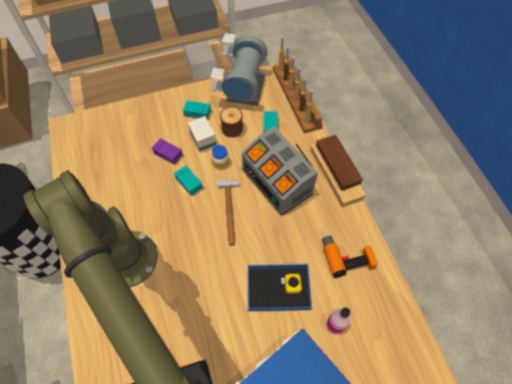

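The top view shows the charger at (240,165) with orange caps at (219,184), (243,174) and (267,165). The tray is at (360,205), with the tape at (361,190) in its far half. The turquoise and purple look-alikes lie loose on the bench to the left. I'll enlarge the gauges and measure.

Run:
```python
from h import *
o=[]
for n,(u0,v0,u1,v1) in(('top',(185,115,300,205)),('side',(230,120,325,215))):
    c=dict(np.load(f'{n}0.npz')); o.append(cv2.resize(np.ascontiguousarray(c['frame'][v0:v1,u0:u1,::-1]),(400,400*(v1-v0)//(u1-u0)),interpolation=cv2.INTER_CUBIC))
    hsv=cv2.cvtColor(c['frame'],cv2.COLOR_RGB2HSV)
    m=cv2.inRange(hsv,(3,150,120),(18,255,255)); m2=np.zeros_like(m); m2[v0:v1,u0:u1]=m[v0:v1,u0:u1]
    m2=cv2.morphologyEx(m2,cv2.MORPH_CLOSE,np.ones((3,3)))
    k,l,s,ce=cv2.connectedComponentsWithStats(m2)
    for i in range(1,k):
        if s[i,4]<60: continue
        vv,uu=np.where(l==i); P=pts(c,np.c_[uu,vv])
        print(n,s[i],ce[i].round(1),'3d med',np.median(P,0).round(4),'mid',((P.min(0)+P.max(0))/2).round(4))
        rr=cv2.minAreaRect(np.c_[uu,vv].astype(np.float32)); print('  rect ctr ->',rr, pts(c,[rr[0]],0.148).round(4))
    # face plane + charger pts
    if n=='top':
        for nm,lo,hi,box,z in(('tray',(105,120,30),(125,255,255),(325,165,395,245),.034),):
            m=cv2.inRange(hsv,lo,hi); q=np.zeros_like(m); q[box[1]:box[3],box[0]:box[2]]=m[box[1]:box[3],box[0]:box[2]]
            vv,uu=np.where(q>0); P=pts(c,np.c_[uu,vv],z)[:,:2]
            r=cv2.minAreaRect(P.astype(np.float32)); print(nm,r,cv2.boxPoints(r))
        y=cv2.inRange(hsv,(22,150,150),(32,255,255)); y[:165]=0;y[215:]=0; y[:,:340]=0;y[:,385:]=0
        vv,uu=np.where(y>0); print('tape',pts(c,np.c_[uu,vv],.036).mean(0))
    # charger face plane fit by depth
    vv,uu=np.mgrid[v0:v1,u0:u1]; P=pts(c,np.c_[uu.ravel(),vv.ravel()]); 
    np.save(n+'P.npy',P)
    D=P[(P[:,2]>.155)]; r=cv2.minAreaRect(D[:,:2].astype(np.float32)); print(n,'z>155',r)
    D=P[(P[:,2]>.03)&(P[:,2]<.25)]; r=cv2.minAreaRect(D[:,:2].astype(np.float32)); print(n,'charger',r,cv2.boxPoints(r).round(3).tolist())
h=max(a.shape[0] for a in o); cv2.imwrite('pics/g.png',np.hstack([cv2.copyMakeBorder(a,0,h-a.shape[0],0,0,0) for a in o]))
```

```text
top [259 154  19  22 267] [267.8 164.9] 3d med [0.6329 0.0496 0.1484] mid [0.6348 0.0489 0.1425]
  rect ctr -> ((267.70001220703125, 164.5999755859375), (18.657434463500977, 14.862703323364258), 71.56504821777344) [[0.6344 0.0505 0.148 ]]
top [234 163  19  21 278] [242.9 173.2] 3d med [0.6075 0.1336 0.149 ] mid [0.5373 0.1285 0.8623]
  rect ctr -> ((242.89999389648438, 173.1999969482422), (18.657434463500977, 14.862703323364258), 71.56504821777344) [[0.6075 0.1338 0.148 ]]
top [209 172  19  21 233] [218.5 183. ] 3d med [0.5762 0.2159 0.1468] mid [0.5232 0.1699 0.8667]
  rect ctr -> ((217.95001220703125, 181.84999084472656), (18.65743637084961, 15.17893123626709), 71.56504821777344) [[0.5806 0.2175 0.148 ]]
tray ((0.4973667860031128, -0.2760399580001831), (0.15170229971408844, 0.20588697493076324), 72.6929931640625) [[ 0.37651902 -0.31783208]
 [ 0.5730844  -0.37908173]
 [ 0.61821455 -0.23424783]
 [ 0.42164916 -0.17299819]]
tape [ 0.54729858 -0.28672022  0.036     ]
top z>155 ((0.5787845849990845, 0.1243940144777298), (0.2940303385257721, 0.26774168014526367), 18.026363372802734)
top c
[... 819 characters left out ...]
20532226562, 17.677669525146484), 45.0) [[0.6037 0.1287 0.148 ]]
side [275 174  21  19 228] [284.6 183.1] 3d med [0.6293 0.0443 0.1483] mid [ 0.4874 -0.2899  0.7667]
  rect ctr -> ((284.5000305175781, 183.00001525878906), (13.435027122497559, 17.677669525146484), 45.0) [[0.6301 0.0445 0.148 ]]
side z>155 ((0.5546885132789612, -0.20773500204086304), (1.0198599100112915, 0.23581820726394653), 72.58411407470703)
side charger ((0.6700959205627441, 0.2066071629524231), (0.4541083574295044, 0.4010277986526489), 73.4781723022461) [[0.4129999876022339, 0.04600000008940697], [0.7979999780654907, -0.06800000369548798], [0.9269999861717224, 0.367000013589859], [0.5419999957084656, 0.48100000619888306]]
```

View pics/g.png

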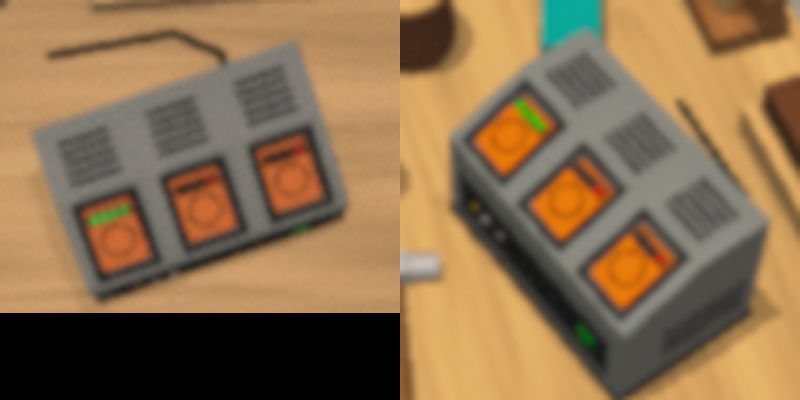

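The charged battery is the one at top (219,184) / side (257,150), because its gauge is the only one with green bars. The ones at top (243,174) and (267,165) each show a single red bar. The green pack sits at y = +88 of the face, with its top at about (0.579, 0.215, 0.148) and charger yaw 17.8°. The lookalikes are loose on the bench, so they don't come into it.

```bash
cat >> h.py <<'E'
def orient(yaw,tilt): return R.from_euler('xyz',[180,0,yaw],degrees=True)*R.from_euler('y',tilt,degrees=True)
def go(p,yaw,tilt):
    s=env.get_obs(); r=R.from_euler('xyz',s['tool_rot'],degrees=True)
    d=r.inv().apply(np.array(p)-s['tool_pos'])/.08; t=(r.inv()*orient(yaw,tilt)).as_rotvec(degrees=True)/180
    print('t',round(s['time_s'],2),s['tool_pos'].round(4),s['tool_rot'].round(1),'F',s['force'].round(1),'w',round(s['grip_width'],4),round(float(s['grasp_force']),1)); print('  trans',d.round(3),'turn',t.round(4))
Y=17.8; T=np.array([.5786,.2150,.148]); N=-orient(Y,25).as_matrix()[:,2]
E
python3 -c "
from h import *
print(N); go([.45,-.25,.30],Y,0); go(T+.08*N,Y,0)"
```

```text
[-0.40238727 -0.12919242  0.90630779]
t 0.1 [ 0.1687 -0.6272  0.2016] [-179.9    0.    15.1] F [ 0.2  0.1 -0.6] w 0.0871 0.0
  trans [ 4.621 -3.641 -1.224] turn [-0.0006  0.     -0.0152]
t 0.1 [ 0.1687 -0.6272  0.2016] [-179.9    0.    15.1] F [ 0.2  0.1 -0.6] w 0.0871 0.0
  trans [ 7.261 -8.815 -0.222] turn [-0.0006  0.     -0.0152]
```

```bash
python3 -m creep '{"translation":[[0.58,-0.455,-0.153],[0.58,-0.455,-0.153],[0.58,-0.455,-0.153],[0.58,-0.455,-0.153],[0.58,-0.455,-0.153]],"turn":[[0,0,-0.003],[0,0,-0.003],[0,0,-0.003],[0,0,-0.003],[0,0,-0.003]],"grip":[0,0,0,0,0]}' 20
python3 -m creep '{"translation":[[0.58,-0.455,-0.153],[0.58,-0.455,-0.153],[0.58,-0.455,-0.153],[0,0,0]],"turn":[[0,0,0],[0,0,0],[0,0,0],[0,0,0]],"grip":[0,0,0,0]}'
python3 -c "
from h import *
go([.53,.195,.30],Y,25)"
```

```text
time_s: 0.72
tool_pos: [0.3418, -0.3866, 0.2638]
tool_rot: [-180.0, 0.0, 17.8]
force: [1.1, -0.2, 0.2]
grip_width: 0.0454
grasp_force: 0.0
time_s: 1.23
tool_pos: [0.4437, -0.2365, 0.3016]
tool_rot: [180.0, -0.1, 18.4]
force: [-0.7, -1.1, 0.6]
grip_width: 0.0054
grasp_force: 0.0
t 1.23 [ 0.4437 -0.2365  0.3016] [ 1.80e+02 -1.00e-01  1.84e+01] F [-0.7 -1.1  0.6] w 0.0054 0.0
  trans [ 2.723 -4.78   0.024] turn [-0.0005  0.1381  0.0031]
```

```bash
python3 -m creep '{"translation":[[0.34,-0.6,0],[0.34,-0.6,0],[0.34,-0.6,0],[0.34,-0.6,0],[0.34,-0.6,0]],"turn":[[0,0,0],[0,0,0],[0,0,0],[0,0,0],[0,0,0]],"grip":[0,0,0,0,0]}'
python3 -m creep '{"translation":[[0.34,-0.6,0],[0.34,-0.6,0],[0.34,-0.6,0],[0,0,0]],"turn":[[0,0,0],[0,0,0],[0,0,0],[0,0,0]],"grip":[0,0,0,0]}'
python3 -m creep '{"translation":[[0,0,0],[0,0,0],[0,0,0],[0,0,0]],"turn":[[0,0.046,0],[0,0.046,0],[0,0.046,0],[0,0,0]],"grip":[0,0,0,0]}'
python3 -c "
from h import *
go(T+.05*N,Y,25)"
```

```text
time_s: 1.85
tool_pos: [0.4966, 0.0283, 0.3]
tool_rot: [180.0, 0.0, 17.6]
force: [0.4, -0.5, 0.4]
grip_width: 0.0006
grasp_force: 0.0
time_s: 2.35
tool_pos: [0.5294, 0.1945, 0.2994]
tool_rot: [-179.8, 0.1, 18.2]
force: [0.8, -0.1, -0.1]
grip_width: 0.0001
grasp_force: 0.0
time_s: 2.85
tool_pos: [0.5288, 0.1847, 0.2954]
tool_rot: [-179.9, -24.4, 17.3]
force: [-0.8, -0.4, 0.4]
grip_width: 0.0008
grasp_force: 0.0
t 2.85 [0.5288 0.1847 0.2954] [-179.9  -24.4   17.3] F [-0.8 -0.4  0.4] w 0.0008 0.0
  trans [-0.124 -0.172  1.345] turn [ 0.0006  0.0034 -0.0025]
```

```bash
python3 -m creep '{"translation":[[-0.04,-0.06,0.45],[-0.04,-0.06,0.45],[-0.04,-0.05,0.45],[0,0,0]],"turn":[[0,0.0034,-0.0025],[0,0,0],[0,0,0],[0,0,0]],"grip":[0,0,0,0]}'
python3 - <<'E'
from h import *
go(T+.004*N,Y,25)
o=[]
for n,(u0,v0,u1,v1) in(('top',(185,115,300,205)),('side',(210,90,325,215))):
    c=cam(n); o.append(cv2.resize(np.ascontiguousarray(c['frame'][v0:v1,u0:u1,::-1]),(400,400*(v1-v0)//(u1-u0)),interpolation=cv2.INTER_CUBIC))
h=max(a.shape[0] for a in o); cv2.imwrite('pics/g2.png',np.hstack([cv2.copyMakeBorder(a,0,h-a.shape[0],0,0,0) for a in o]))
E
```

```text
time_s: 3.35
tool_pos: [0.5613, 0.2139, 0.1975]
tool_rot: [179.8, -25.3, 18.3]
force: [-0.8, 0.3, 0.3]
grip_width: 0.0004
grasp_force: 0.0
t 3.35 [0.5613 0.2139 0.1975] [179.8 -25.3  18.3] F [-0.8  0.3  0.3] w 0.0004 0.0
  trans [-0.074  0.052  0.6  ] turn [ 0.     -0.0015  0.0024]
```

View pics/g2.png

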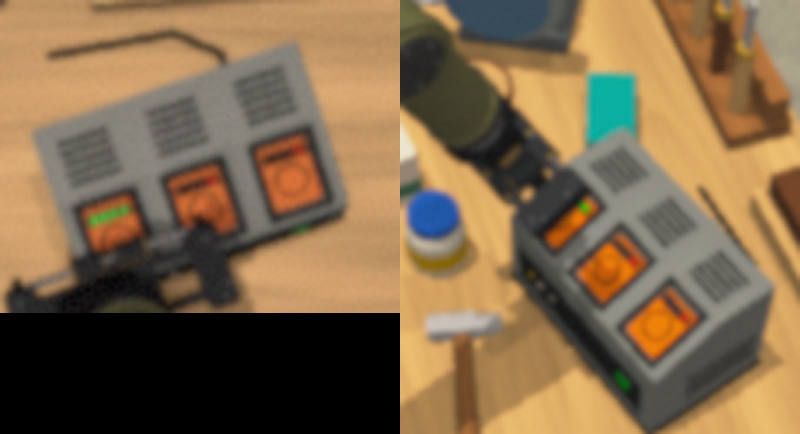

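The fingers are shut and hang over the green-gauge battery, at about (110,260) in the top half and (545,200) in the side half. I'll approach gently.

```bash
python3 -m creep '{"translation":[[-0.03,0.02,0.25],[-0.03,0.02,0.2],[0,0,0.1],[0,0,0]],"turn":[[0,0,0],[0,0,0],[0,0,0],[0,0,0]],"grip":[0,0,0,0]}'
python3 -m creep '{"translation":[[0,0,0.03],[0,0,0.03],[0,0,0]],"turn":[[0,0,0],[0,0,0],[0,0,0]],"grip":[0,0,0]}'
python3 -c "
from h import *
go(T,Y,25)"
```

```text
time_s: 3.95
tool_pos: [0.5774, 0.2156, 0.1579]
tool_rot: [179.8, -25.5, 18.2]
force: [-0.6, -0.7, 0.4]
grip_width: 0.0003
grasp_force: 0.0
time_s: 4.32
tool_pos: [0.5787, 0.2164, 0.1526]
tool_rot: [179.8, -25.4, 18.3]
force: [0.2, -0.6, 0.5]
grip_width: 0.0005
grasp_force: 0.0
t 4.33 [0.5787 0.2164 0.1526] [179.8 -25.4  18.3] F [ 0.2 -0.6  0.5] w 0.0005 0.0
  trans [-0.031  0.016  0.048] turn [ 0.0001 -0.0025  0.0023]
```

```bash
python3 -m creep '{"translation":[[-0.01,0.01,0.02],[0,0,0.02],[0,0,0.02],[0,0,0.02],[0,0,0]],"turn":[[0,0,0],[0,0,0],[0,0,0],[0,0,0],[0,0,0]],"grip":[0,0,0,0,0]}'
python3 -m creep '{"translation":[[0,0,0.02],[0,0,0.02],[0,0,0]],"turn":[[0,0,0],[0,0,0],[0,0,0]],"grip":[0,0,0]}'
```

```text
time_s: 4.95
tool_pos: [0.5808, 0.2163, 0.1462]
tool_rot: [179.8, -25.4, 18.3]
force: [-0.3, -0.5, 0.0]
grip_width: 0.0004
grasp_force: 0.0
time_s: 5.32
tool_pos: [0.5821, 0.2167, 0.1433]
tool_rot: [179.8, -25.4, 18.3]
force: [-0.5, 0.4, 1.0]
grip_width: 0.0004
grasp_force: 0.0
```

```bash
python3 -m creep '{"translation":[[0,0,0.02],[0,0,0.02],[0,0,0]],"turn":[[0,0,0],[0,0,0],[0,0,0]],"grip":[0,0,0]}'
python3 -m creep '{"translation":[[0,0,0.02],[0,0,0.02],[0,0,0]],"turn":[[0,0,0],[0,0,0],[0,0,0]],"grip":[0,0,0]}'
```

```text
time_s: 5.7
tool_pos: [0.5835, 0.2171, 0.1404]
tool_rot: [179.8, -25.4, 18.3]
force: [0.4, -0.2, -0.3]
grip_width: 0.0005
grasp_force: 0.0
time_s: 6.08
tool_pos: [0.5848, 0.2175, 0.1375]
tool_rot: [179.8, -25.4, 18.3]
force: [0.3, -0.1, 0.6]
grip_width: 0.0006
grasp_force: 0.0
```

Run:
```python
from h import *
go(T,Y,25); o=[]
for n,(u0,v0,u1,v1) in(('top',(195,145,275,210)),('side',(230,120,310,200))):
    c=cam(n); o.append(cv2.resize(np.ascontiguousarray(c['frame'][v0:v1,u0:u1,::-1]),(400,400*(v1-v0)//(u1-u0)),interpolation=cv2.INTER_CUBIC))
    p=cv2.projectPoints(np.array([env.get_obs()['tool_pos'],T]),c['rvec'],c['tvec'],c['K'],c['D'])[0].reshape(-1,2); print(n,p, 'crop',(p-[u0,v0])*400/(u1-u0))
h=max(a.shape[0] for a in o); cv2.imwrite('pics/g3.png',np.hstack([cv2.copyMakeBorder(a,0,h-a.shape[0],0,0,0) for a in o]))
```

```text
t 6.08 [0.5848 0.2175 0.1375] [179.8 -25.4  18.3] F [ 0.3 -0.1  0.6] w 0.0006 0.0
  trans [-0.019  0.006 -0.154] turn [ 0.0001 -0.0024  0.0023]
top [[218.18201168 180.91215499]
 [218.69821877 182.43857041]] crop [[115.91005839 179.56077494]
 [118.49109385 187.19285207]]
side [[258.09777568 151.37834994]
 [256.79187321 150.75862921]] crop [[140.48887841 156.89174971]
 [133.95936607 153.79314607]]
```

View pics/g3.png

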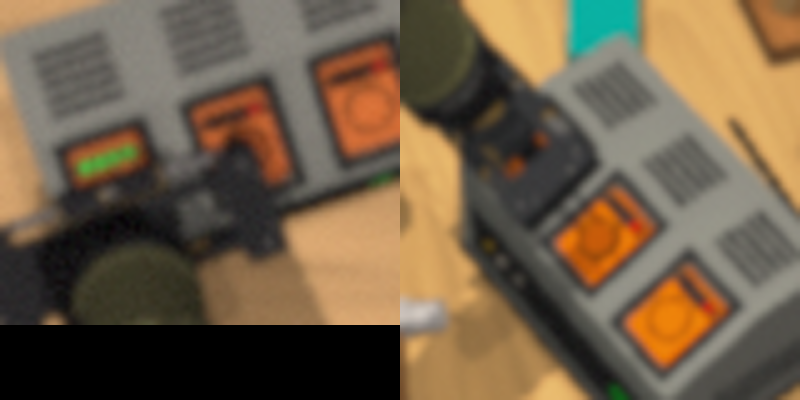

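The gripper is over the bay, with the green gauge still visible at about (105,160) in the top crop. The picture doesn't show whether there is contact, so I'll measure the cap's depth relative to the face.

Run:
```python
from h import *
c=cam('top'); hsv=cv2.cvtColor(c['frame'],cv2.COLOR_RGB2HSV)
c0=dict(np.load('top0.npz'))
for nm,lo,hi,b in(('green',(40,120,80),(80,255,255),(205,165,232,200)),('orange L',(3,130,100),(20,255,255),(205,165,230,200)),('orange M',(3,130,100),(20,255,255),(232,160,256,195)),('orange R',(3,130,100),(20,255,255),(257,150,282,182))):
    m=cv2.inRange(hsv,lo,hi); q=np.zeros_like(m); q[b[1]:b[3],b[0]:b[2]]=m[b[1]:b[3],b[0]:b[2]]
    vv,uu=np.where(q>0); P=pts(c,np.c_[uu,vv]); P0=pts(c0,np.c_[uu,vv]); 
    print(nm,len(uu),'now',np.round(np.percentile((P-T)@N,[25,50,75]),4),'start',np.round(np.percentile((P0-T)@N,[25,50,75]),4))
```

```text
green 23 now [-0.0005  0.0009  0.0027] start [-0.0015 -0.0006  0.0031]
orange L 60 now [-0.0032 -0.0003  0.0017] start [-0.0045 -0.0028  0.0004]
orange M 185 now [-0.0038 -0.0012  0.002 ] start [-0.0044 -0.0007  0.0017]
orange R 300 now [-0.0026  0.0001  0.0021] start [-0.0027 -0.0006  0.0017]
```

Run:
```python
from h import *
s=env.get_obs(); r=R.from_euler('xyz',s['tool_rot'],degrees=True)
for n,(u0,v0,u1,v1) in(('top',(195,145,275,210)),('side',(230,120,310,200))):
    c=cam(n); c0=dict(np.load(f'{n}0.npz')); vv,uu=np.mgrid[v0:v1,u0:u1]; uv=np.c_[uu.ravel(),vv.ravel()]
    P=pts(c,uv); P0=pts(c0,uv); ok=(np.linalg.norm(P-P0,axis=1)>.02)&(P[:,2]>.1)&(P[:,2]<.6)&(((P-T)@N)<.15)
    L=r.inv().apply(P[ok]-s['tool_pos']); # tool frame
    o=np.argsort(-L[:,2])
    print(n,ok.sum(),'z pct',np.percentile(L[:,2],[50,80,90,95,99]).round(3)); print(np.c_[L[o[:25]],uv[ok][o[:25]]].round(3))
```

```text
top 776 z pct [-0.131 -0.112 -0.108 -0.104 -0.027]
[[ 1.03e-01  2.00e-03  2.00e-02  2.08e+02  1.51e+02]
 [ 1.08e-01  1.40e-02  1.50e-02  2.11e+02  1.49e+02]
 [-5.80e-02  1.00e-01  1.30e-02  2.51e+02  1.85e+02]
 [ 7.30e-02  5.30e-02 -3.00e-03  2.26e+02  1.56e+02]
 [ 1.10e-02  1.01e-01 -1.20e-02  2.46e+02  1.69e+02]
 [ 3.30e-02  7.30e-02 -1.40e-02  2.36e+02  1.66e+02]
 [ 2.70e-02  1.90e-02 -1.50e-02  2.21e+02  1.73e+02]
 [ 1.00e-02  1.07e-01 -1.60e-02  2.48e+02  1.69e+02]
 [ 1.20e-02 -5.00e-03 -3.10e-02  2.16e+02  1.81e+02]
 [ 1.40e-02 -8.00e-03 -3.20e-02  2.15e+02  1.81e+02]
 [ 1.10e-02 -4.00e-03 -6.00e-02  2.17e+02  1.84e+02]
 [ 1.30e-02 -0.00e+00 -6.80e-02  2.18e+02  1.84e+02]
 [ 1.20e-02 -4.00e-03 -7.00e-02  2.17e+02  1.85e+02]
 [ 1.40e-02 -7.00e-03 -7.20e-02  2.16e+02  1.85e+02]
 [ 3.90e-02 -9.00e-03 -9.20e-02  2.13e+02  1.80e+02]
 [ 3.90e-02  1.10e-02 -9.30e-02  2.19e+02  1.78e+02]
 [ 4.00e-02  8.40e-02 -9.40e-02  2.41e+02  1.70e+02]
 [ 4.00e-02 -2.60e-02 -9.50e-02  2.08e+02  1.82e+02]
 [ 3.90e-02 -2.30e-02 -9.60e-02  2.09e+02  1.82e+02]
 [ 3.90e-02  8.00e-02 -9.60e-02  2.40e+02 
[... 954 characters left out ...]
 1.49e+02]
 [ 7.00e-03  8.00e-03 -4.10e-02  2.57e+02  1.48e+02]
 [ 2.00e-03  8.00e-03 -4.20e-02  2.56e+02  1.49e+02]
 [-3.00e-03  9.00e-03 -4.30e-02  2.55e+02  1.50e+02]
 [-6.00e-03  1.10e-02 -5.30e-02  2.54e+02  1.50e+02]
 [ 1.00e-02  1.10e-02 -5.30e-02  2.57e+02  1.47e+02]
 [ 5.00e-03  1.20e-02 -5.40e-02  2.56e+02  1.48e+02]
 [-0.00e+00  1.20e-02 -5.40e-02  2.55e+02  1.49e+02]
 [-2.30e-02  8.10e-02 -8.30e-02  2.59e+02  1.63e+02]
 [ 1.90e-02  8.30e-02 -9.00e-02  2.67e+02  1.55e+02]
 [ 2.40e-02  8.40e-02 -9.10e-02  2.68e+02  1.54e+02]
 [ 3.40e-02 -7.80e-02 -9.20e-02  2.44e+02  1.24e+02]
 [-2.70e-02  8.60e-02 -9.30e-02  2.58e+02  1.64e+02]
 [-7.00e-03  3.00e-02 -9.30e-02  2.53e+02  1.50e+02]]
```

The gripper body appears about 20 mm further back than the nominal tool length. So the real fingertips are probably about 8 mm above the cap, and I'll carry on by feel.

```bash
for i in 1 ; do python3 -m creep '{"translation":[[0,0,0.02],[0,0,0.02],[0,0,0]],"turn":[[0,0,0],[0,0,0],[0,0,0]],"grip":[0,0,0]}'; done
python3 -m creep '{"translation":[[0,0,0.02],[0,0,0.02],[0,0,0]],"turn":[[0,0,0],[0,0,0],[0,0,0]],"grip":[0,0,0]}'
```

```text
time_s: 6.7
tool_pos: [0.586, 0.2179, 0.1346]
tool_rot: [179.8, -25.4, 18.3]
force: [-1.0, -0.4, -0.4]
grip_width: 0.0004
grasp_force: 0.0
time_s: 7.08
tool_pos: [0.5874, 0.2183, 0.1317]
tool_rot: [179.8, -25.4, 18.3]
force: [-0.3, -0.3, 0.6]
grip_width: 0.0005
grasp_force: 0.0
```

```bash
python3 -m creep '{"translation":[[0,0,0.02],[0,0,0]],"turn":[[0,0,0],[0,0,0]],"grip":[0,0]}'
python3 -m creep '{"translation":[[0,0,0.02],[0,0,0]],"turn":[[0,0,0],[0,0,0]],"grip":[0,0]}'
```

```text
time_s: 7.32
tool_pos: [0.5883, 0.2184, 0.1306]
tool_rot: [179.8, -25.5, 18.3]
force: [-0.1, 0.1, 2.0]
grip_width: 0.0005
grasp_force: 0.5
time_s: 7.58
tool_pos: [0.589, 0.2185, 0.1295]
tool_rot: [179.7, -25.5, 18.3]
force: [-3.8, -2.2, 6.9]
grip_width: 0.0002
grasp_force: 3.8
```

```bash
python3 -m creep '{"translation":[[0,0,0.02],[0,0,0]],"turn":[[0,0,0],[0,0,0]],"grip":[0,0]}'
python3 -m creep '{"translation":[[0,0,0.02],[0,0,0]],"turn":[[0,0,0],[0,0,0]],"grip":[0,0]}'
```

```text
time_s: 7.82
tool_pos: [0.5897, 0.2187, 0.1281]
tool_rot: [179.7, -25.5, 18.3]
force: [-3.7, -2.0, 6.8]
grip_width: 0.0005
grasp_force: 3.9
time_s: 8.07
tool_pos: [0.5903, 0.2189, 0.1267]
tool_rot: [179.7, -25.5, 18.3]
force: [-4.4, -2.7, 7.2]
grip_width: 0.0003
grasp_force: 4.1
```

Contact came 20 mm deeper than the nominal figure, so the tool offset is confirmed. The press so far is about 4 mm at 7–8 N.

```bash
python3 -m creep '{"translation":[[0,0,0.02],[0,0,0.02],[0,0,0]],"turn":[[0,0,0],[0,0,0],[0,0,0]],"grip":[0,0,0]}'
python3 -m creep '{"translation":[[0,0,0.01],[0,0,0]],"turn":[[0,0,0],[0,0,0]],"grip":[0,0]}'
```

```text
time_s: 8.45
tool_pos: [0.5916, 0.2193, 0.1238]
tool_rot: [179.7, -25.4, 18.3]
force: [-4.3, -2.2, 6.7]
grip_width: 0.0005
grasp_force: 4.2
time_s: 8.7
tool_pos: [0.5919, 0.2194, 0.1231]
tool_rot: [179.7, -25.4, 18.3]
force: [-4.4, -2.8, 6.3]
grip_width: 0.0003
grasp_force: 4.3
```

```bash
python3 -m creep '{"translation":[[0,0,-0.1],[0,0,-0.3],[0,0,-0.4],[0,0,-0.4],[0,0,0]],"turn":[[0,0,0],[0,0,0],[0,0,0],[0,0,0],[0,0,0]],"grip":[0,0,0,1,1]}'
python3 - <<'E'
from h import *
o=[]
for n,(u0,v0,u1,v1) in(('top',(185,115,300,205)),('side',(210,90,325,215))):
    c=cam(n); o.append(cv2.resize(np.ascontiguousarray(c['frame'][v0:v1,u0:u1,::-1]),(400,400*(v1-v0)//(u1-u0)),interpolation=cv2.INTER_CUBIC))
    hsv=cv2.cvtColor(c['frame'],cv2.COLOR_RGB2HSV)
    m=cv2.inRange(hsv,(40,150,80),(75,255,255)); m[:v0]=0;m[200:]=0;m[:,:u0]=0;m[:,275:]=0
    vv,uu=np.where(m>0); P=pts(c,np.c_[uu,vv]); print(n,len(uu),np.percentile((P-T)@N,[25,50,75]).round(4))
go(T+.04*N,Y,25)
h=max(a.shape[0] for a in o); cv2.imwrite('pics/g4.png',np.hstack([cv2.copyMakeBorder(a,0,h-a.shape[0],0,0,0) for a in o]))
E
```

```text
time_s: 9.32
tool_pos: [0.5535, 0.2075, 0.2122]
tool_rot: [179.6, -25.7, 18.3]
force: [0.2, 1.0, -0.8]
grip_width: 0.0132
grasp_force: 0.0
top 19 [0.039  0.0408 0.0435]
side 3 [-0.0563 -0.0548 -0.0531]
t 9.43 [0.5523 0.207  0.209 ] [179.7 -25.5  18.3] F [ 1.1  0.2 -0.3] w 0.0208 0.0
  trans [-0.014  0.005  0.337] turn [ 0.0004 -0.0025  0.0024]
```

View pics/g4.png

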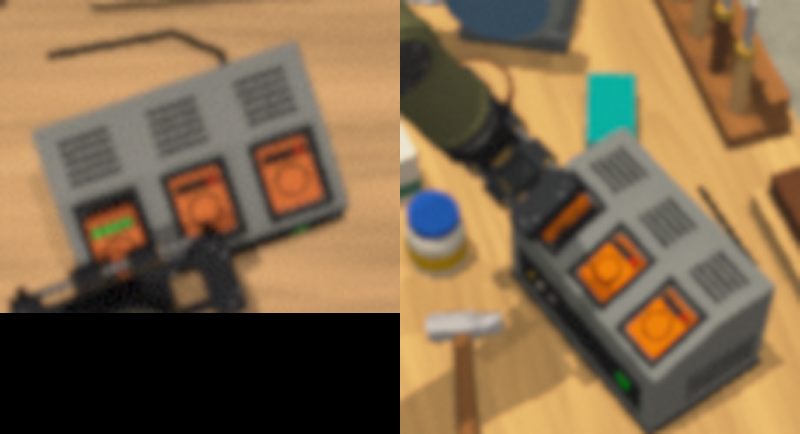

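The latch let go. The green-gauge cap, at crop (110,230) top and (567,220) side, is 40 mm proud, and both red ones are still flush. Next I'll open, descend over it and grip.

```bash
python3 -m creep '{"translation":[[0,0,0],[0,0,0],[0,0,0],[0,0,0.15],[0,0,0]],"turn":[[0,-0.0025,0.0024],[0,0,0],[0,0,0],[0,0,0],[0,0,0]],"grip":[1,1,1,1,1]}'
python3 - <<'E'
from h import *
go(T-.012*N,Y,25)
E
```

```text
time_s: 10.05
tool_pos: [0.5566, 0.2086, 0.1967]
tool_rot: [-179.9, -24.9, 17.8]
force: [-0.4, -0.5, 0.4]
grip_width: 0.0705
grasp_force: 0.0
t 10.05 [0.5566 0.2086 0.1967] [-179.9  -24.9   17.8] F [-0.4 -0.5  0.4] w 0.0705 0.0
  trans [0.004 0.009 0.823] turn [-0.0002  0.0008 -0.0002]
```

```bash
python3 -m creep '{"translation":[[0,0,0],[0,0,0.15],[0,0,0.15],[0,0,0.15],[0,0,0]],"turn":[[0,0,0],[0,0,0],[0,0,0],[0,0,0],[0,0,0]],"grip":[1,1,1,1,1]}'
python3 -m creep '{"translation":[[0,0,0.12],[0,0.009,0.12],[0,0,0.12],[0,0,0]],"turn":[[0,0,0],[0,0,0],[0,0,0],[0,0,0]],"grip":[1,1,1,1]}'
```

```text
time_s: 10.68
tool_pos: [0.5711, 0.2133, 0.1643]
tool_rot: [-179.9, -24.9, 17.8]
force: [0.2, -0.5, 0.3]
grip_width: 0.0872
grasp_force: 0.0
time_s: 11.18
tool_pos: [0.5833, 0.2164, 0.1392]
tool_rot: [-180.0, -24.9, 17.8]
force: [0.0, 0.2, 0.2]
grip_width: 0.0867
grasp_force: 0.0
```

```bash
python3 -m creep '{"translation":[[0,0,0],[0,0,0],[0,0,0],[0,0,0]],"turn":[[0,0,0],[0,0,0],[0,0,0],[0,0,0]],"grip":[0.6,0.6,0.6,0.6]}' 8
python3 -m creep '{"translation":[[0,0,0],[0,0,0]],"turn":[[0,0,0],[0,0,0]],"grip":[0.4,0.4]}' 8
```

```text
time_s: 11.68
tool_pos: [0.5836, 0.2163, 0.1398]
tool_rot: [180.0, -25.0, 17.8]
force: [0.1, 0.4, -1.4]
grip_width: 0.0564
grasp_force: 0.0
time_s: 11.92
tool_pos: [0.5836, 0.2163, 0.1397]
tool_rot: [180.0, -25.0, 17.8]
force: [-0.6, -1.0, 0.8]
grip_width: 0.0479
grasp_force: 8.0
```

The fingers closed on 47.9 mm with almost no side load. I'll firm the grip and draw it straight out.

```bash
python3 -m creep '{"translation":[[0,0,0],[0,0,0],[0,0,-0.05],[0,0,-0.1],[0,0,-0.15]],"turn":[[0,0,0],[0,0,0],[0,0,0],[0,0,0],[0,0,0]],"grip":[0.4,0.4,0.4,0.4,0.4]}' 28
python3 -m creep '{"translation":[[0,0,-0.2],[0,0,0]],"turn":[[0,0,0],[0,0,0]],"grip":[0.4,0.4]}'
```

```text
time_s: 12.55
tool_pos: [0.5737, 0.2135, 0.1614]
tool_rot: [-179.9, -25.0, 17.8]
force: [2.8, 0.5, -3.6]
grip_width: 0.048
grasp_force: 28.0
time_s: 12.8
tool_pos: [0.5672, 0.2111, 0.1763]
tool_rot: [179.9, -25.0, 17.8]
force: [1.1, -0.0, -2.3]
grip_width: 0.0479
grasp_force: 28.0
```

```bash
python3 -m creep '{"translation":[[0,0,-0.25],[0,0,-0.25],[0,0,-0.25],[0,0,-0.25],[0,0,0]],"turn":[[0,0,0],[0,0,0],[0,0,0],[0,0,0],[0,0,0]],"grip":[0.4,0.4,0.4,0.4,0.4]}'
python3 -m creep '{"translation":[[0,0,-0.3],[0,0,0]],"turn":[[0,0,0],[0,0,0]],"grip":[0.4,0.4]}'
python3 - <<'E'
from h import *
o=[]
for n,(u0,v0,u1,v1) in(('top',(185,115,300,205)),('side',(190,70,325,215))):
    c=cam(n); o.append(cv2.resize(np.ascontiguousarray(c['frame'][v0:v1,u0:u1,::-1]),(400,400*(v1-v0)//(u1-u0)),interpolation=cv2.INTER_CUBIC))
go([.5,.1,.33],Y,0)
h=max(a.shape[0] for a in o); cv2.imwrite('pics/g5.png',np.hstack([cv2.copyMakeBorder(a,0,h-a.shape[0],0,0,0) for a in o]))
E
```

```text
time_s: 13.42
tool_pos: [0.5351, 0.2009, 0.2483]
tool_rot: [179.9, -25.0, 17.8]
force: [0.4, -0.4, -3.8]
grip_width: 0.0478
grasp_force: 28.0
time_s: 13.68
tool_pos: [0.5257, 0.1981, 0.2698]
tool_rot: [180.0, -25.0, 17.8]
force: [1.0, 0.9, -3.5]
grip_width: 0.0477
grasp_force: 28.0
t 13.78 [0.525  0.1981 0.2683] [-180.   -24.9   17.8] F [-0.1 -0.5 -2.4] w 0.0479 28.0
  trans [-0.286  1.071 -0.983] turn [-1.000e-04 -1.381e-01  1.000e-04]
```

View pics/g5.png

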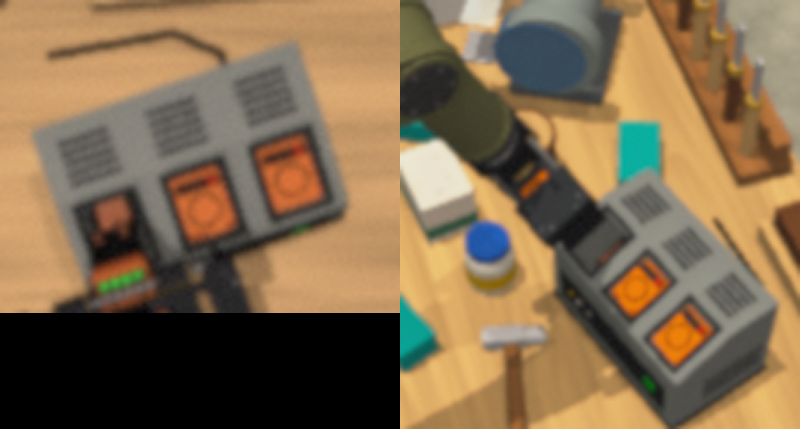

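The battery is clear of the bay. The empty mouth is at about (108,215) in the top crop, and the other two are still latched flush. Next I'll lift, bring it upright and carry it to the tray.

```bash
python3 -m creep '{"translation":[[0.1,0,-0.22],[0.1,0,-0.22],[0.1,0,-0.22],[0,0,0]],"turn":[[0,0,0],[0,0,0],[0,0,0],[0,0,0]],"grip":[0.4,0.4,0.4,0.4]}'
python3 -m creep '{"translation":[[0,0,0],[0,0,0],[0,0,0],[0,0,0],[0,0,0]],"turn":[[0,-0.035,0],[0,-0.035,0],[0,-0.035,0],[0,-0.034,0],[0,0,0]],"grip":[0.4,0.4,0.4,0.4,0.4]}'
python3 - <<'E'
from h import *
go([.444,-.260,.30],Y,0); go([.444,-.260,.30],-17.3,0); print(env.get_obs()['qpos'].round(1))
E
```

```text
time_s: 14.28
tool_pos: [0.5257, 0.198, 0.3281]
tool_rot: [-180.0, -25.0, 17.8]
force: [0.1, 0.2, -3.7]
grip_width: 0.0478
grasp_force: 28.0
time_s: 14.9
tool_pos: [0.5264, 0.1974, 0.3243]
tool_rot: [-179.7, 0.3, 17.8]
force: [-0.2, 0.3, -4.7]
grip_width: 0.0476
grasp_force: 28.0
t 14.9 [0.5264 0.1974 0.3243] [-179.7    0.3   17.8] F [-0.2  0.3 -4.7] w 0.0476 28.0
  trans [-2.724  5.131  0.293] turn [-0.0015  0.0017 -0.0002]
t 14.9 [0.5264 0.1974 0.3243] [-179.7    0.3   17.8] F [-0.2  0.3 -4.7] w 0.0476 28.0
  trans [-2.724  5.131  0.293] turn [-0.001   0.0021  0.1948]
[  18.9   10.3  -48.3   82.6    7.4   90.8 -101.1]
```

```bash
python3 -m creep '{"translation":[[-0.2,0.38,0],[-0.272,0.513,0],[-0.272,0.513,0],[-0.272,0.513,0],[-0.272,0.513,0]],"turn":[[0,0,0],[0,0,0],[0,0,0],[0,0,0],[0,0,0]],"grip":[0.4,0.4,0.4,0.4,0.4]}'
python3 -m creep '{"translation":[[-0.272,0.513,0],[-0.272,0.513,0],[-0.272,0.513,0],[-0.272,0.513,0],[-0.2,0.38,0]],"turn":[[0,0,0],[0,0,0],[0,0,0],[0,0,0],[0,0,0]],"grip":[0.4,0.4,0.4,0.4,0.4]}'
python3 -m creep '{"translation":[[-0.14,0.26,0],[0,0,0],[0,0,0],[0,0,0],[0,0,0]],"turn":[[0,0,0.035],[0,0,0.04],[0,0,0.04],[0,0,0.04],[0,0,0.04]],"grip":[0.4,0.4,0.4,0.4,0.4]}'
python3 - <<'E'
from h import *
go([.444,-.260,.20],-17.3,0)
E
```

```text
time_s: 15.52
tool_pos: [0.4853, -0.0202, 0.328]
tool_rot: [179.9, -0.1, 17.8]
force: [0.7, -0.7, -3.5]
grip_width: 0.0472
grasp_force: 28.0
time_s: 16.15
tool_pos: [0.4463, -0.2377, 0.3281]
tool_rot: [179.9, -0.1, 17.7]
force: [0.1, 0.3, -2.7]
grip_width: 0.0477
grasp_force: 28.0
time_s: 16.77
tool_pos: [0.4428, -0.2584, 0.3281]
tool_rot: [180.0, -0.1, -17.5]
force: [-0.5, -0.1, -3.4]
grip_width: 0.0475
grasp_force: 28.0
t 16.77 [ 0.4428 -0.2584  0.3281] [ 1.80e+02 -1.00e-01 -1.75e+01] F [-0.5 -0.1 -3.4] w 0.0475 28.0
  trans [0.016 0.013 1.602] turn [ 0.0002 -0.0008 -0.0014]
```

```bash
python3 -m creep '{"translation":[[0.016,0.013,0.4],[0,0,0.5],[0,0,0.5],[0,0,0.5],[0,0,0.4]],"turn":[[0,0,0],[0,0,0],[0,0,0],[0,0,0],[0,0,0]],"grip":[0.4,0.4,0.4,0.4,0.4]}'
python3 -m creep '{"translation":[[0,0,0.2],[0,0,0]],"turn":[[0,0,0],[0,0,0]],"grip":[0.4,0.4]}'
python3 - <<'E'
from h import *
o=[]
for n,(u0,v0,u1,v1) in(('top',(310,145,410,245)),('side',(220,210,350,330))):
    c=cam(n); o.append(cv2.resize(np.ascontiguousarray(c['frame'][v0:v1,u0:u1,::-1]),(400,400*(v1-v0)//(u1-u0)),interpolation=cv2.INTER_CUBIC))
go([.444,-.260,.07],-17.3,0)
h=max(a.shape[0] for a in o); cv2.imwrite('pics/g6.png',np.hstack([cv2.copyMakeBorder(a,0,h-a.shape[0],0,0,0) for a in o]))
E
```

```text
time_s: 17.4
tool_pos: [0.443, -0.2599, 0.1427]
tool_rot: [180.0, -0.1, -17.3]
force: [0.7, -0.6, -3.4]
grip_width: 0.0475
grasp_force: 28.0
time_s: 17.65
tool_pos: [0.4433, -0.2601, 0.1278]
tool_rot: [180.0, 0.0, -17.3]
force: [0.1, -0.4, -2.7]
grip_width: 0.0476
grasp_force: 28.0
t 17.75 [ 0.445  -0.261   0.1297] [179.9  -0.2 -17.3] F [ 0.7  0.1 -3.2] w 0.048 28.0
  trans [-0.017 -0.009  0.747] turn [ 0.0003 -0.0009 -0.0002]
```

View pics/g6.png

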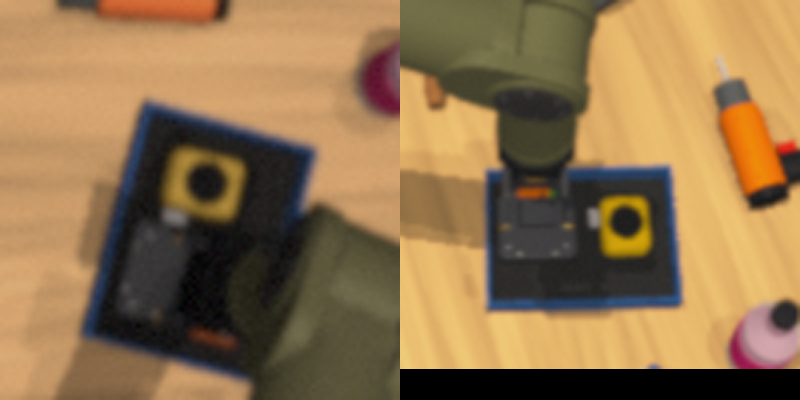

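The battery hangs over the free half, with the gripper at (538,215) in the side crop. The tape at (626,225) is clear. I'll lower slowly until it touches.

```bash
python3 -m creep '{"translation":[[0,0,0.2],[0,0,0.2],[0,0,0.1],[0,0,0]],"turn":[[0,0,0],[0,0,0],[0,0,0],[0,0,0]],"grip":[0.4,0.4,0.4,0.4]}'
python3 -m creep '{"translation":[[0,0,0.03],[0,0,0.03],[0,0,0.03],[0,0,0]],"turn":[[0,0,0],[0,0,0],[0,0,0],[0,0,0]],"grip":[0.4,0.4,0.4,0.4]}'
python3 -m creep '{"translation":[[0,0,0.03],[0,0,0.02],[0,0,0]],"turn":[[0,0,0],[0,0,0],[0,0,0]],"grip":[0.4,0.4,0.4]}'
```

```text
time_s: 18.25
tool_pos: [0.4435, -0.26, 0.0871]
tool_rot: [-180.0, 0.1, -17.3]
force: [0.1, 0.3, -3.4]
grip_width: 0.0478
grasp_force: 28.0
time_s: 18.75
tool_pos: [0.444, -0.2605, 0.081]
tool_rot: [180.0, 0.0, -17.3]
force: [0.2, 0.1, -3.6]
grip_width: 0.0479
grasp_force: 28.0
time_s: 19.12
tool_pos: [0.444, -0.2604, 0.0769]
tool_rot: [180.0, 0.0, -17.3]
force: [-0.7, 0.1, -3.7]
grip_width: 0.0479
grasp_force: 28.0
```

```bash
python3 -m creep '{"translation":[[0,0,0.02],[0,0,0.02],[0,0,0]],"turn":[[0,0,0],[0,0,0],[0,0,0]],"grip":[0.4,0.4,0.4]}'
python3 -m creep '{"translation":[[0,0,0.02],[0,0,0]],"turn":[[0,0,0],[0,0,0]],"grip":[0.4,0.4]}'
```

```text
time_s: 19.5
tool_pos: [0.444, -0.2604, 0.0737]
tool_rot: [180.0, 0.0, -17.3]
force: [-0.5, 0.5, -3.2]
grip_width: 0.0476
grasp_force: 28.0
time_s: 19.75
tool_pos: [0.4441, -0.2605, 0.0722]
tool_rot: [180.0, 0.0, -17.3]
force: [0.3, 0.2, -3.3]
grip_width: 0.0474
grasp_force: 28.0
```

```bash
python3 -m creep '{"translation":[[0,0,0.015],[0,0,0]],"turn":[[0,0,0],[0,0,0]],"grip":[0.4,0.4]}'
python3 -m creep '{"translation":[[0,0,0.015],[0,0,0]],"turn":[[0,0,0],[0,0,0]],"grip":[0.4,0.4]}'
```

```text
time_s: 20.0
tool_pos: [0.4441, -0.2605, 0.071]
tool_rot: [180.0, 0.0, -17.3]
force: [0.2, -0.1, -4.7]
grip_width: 0.0477
grasp_force: 28.0
time_s: 20.25
tool_pos: [0.4445, -0.2607, 0.0705]
tool_rot: [180.0, -0.0, -17.3]
force: [-0.7, 0.8, -0.1]
grip_width: 0.0479
grasp_force: 28.0
```

```bash
python3 -m creep '{"translation":[[0,0,0.015],[0,0,0]],"turn":[[0,0,0],[0,0,0]],"grip":[0.4,0.4]}'
```

```text
time_s: 20.5
tool_pos: [0.4455, -0.261, 0.0701]
tool_rot: [179.9, -0.2, -17.3]
force: [0.3, 0.5, 4.1]
grip_width: 0.0476
grasp_force: 28.0
```

It touched at the predicted height with about 4 N of upward push. I'll ease the grip, open, and go straight up.

```bash
python3 -m creep '{"translation":[[0,0,0],[0,0,0],[0,0,0]],"turn":[[0,0,0],[0,0,0],[0,0,0]],"grip":[0.4,0.4,0.4]}' 5
python3 -m creep '{"translation":[[0,0,0],[0,0,0],[0,0,0],[0,0,0]],"turn":[[0,0,0],[0,0,0],[0,0,0],[0,0,0]],"grip":[0.65,0.75,0.9,0.9]}'
python3 -m creep '{"translation":[[0,0,-0.05],[0,0,-0.2],[0,0,-0.4],[0,0,-0.5],[0,0,-0.5]],"turn":[[0,0,0],[0,0,0],[0,0,0],[0,0,0],[0,0,0]],"grip":[0.9,0.9,0.9,0.9,0.9]}'
python3 -m creep '{"translation":[[-0.3,0,-0.5],[-0.3,-0.3,-0.3],[0,-0.5,0],[0,-0.5,0],[0,0,0]],"turn":[[0,0,0],[0,0,0],[0,0,0],[0,0,0],[0,0,0]],"grip":[0.9,0.9,0.9,0.9,0.9]}'
python3 - <<'E'
from h import *
o=[]
for n,(u0,v0,u1,v1) in(('top',(170,100,430,260)),('side',(150,70,380,350))):
    c=cam(n); o.append(cv2.resize(np.ascontiguousarray(c['frame'][v0:v1,u0:u1,::-1]),(400,400*(v1-v0)//(u1-u0)),interpolation=cv2.INTER_CUBIC))
    hsv=cv2.cvtColor(c['frame'],cv2.COLOR_RGB2HSV); m=cv2.inRange(hsv,(3,130,100),(18,255,255))
    b=(325,165,395,245) if n=='top' else (240,235,315,315); q=np.zeros_like(m); q[b[1]:b[3],b[0]:b[2]]=m[b[1]:b[3],b[0]:b[2]]
    vv,uu=np.where(q>0)
    if len(uu): P=pts(c,np.c_[uu,vv]); print(n,len(uu),np.median(P,0).round(3),np.percentile(P[:,2],[25,75]).round(3),uu.mean(),vv.mean())
h=max(a.shape[0] for a in o); cv2.imwrite('pics/g7.png',np.hstack([cv2.copyMakeBorder(a,0,h-a.shape[0],0,0,0) for a in o]))
E
```

```text
time_s: 20.88
tool_pos: [0.446, -0.2611, 0.0699]
tool_rot: [179.9, -0.2, -17.3]
force: [2.8, -0.2, 6.0]
grip_width: 0.0481
grasp_force: 5.0
time_s: 21.38
tool_pos: [0.4438, -0.2604, 0.0684]
tool_rot: [180.0, 0.1, -17.3]
force: [0.4, 0.3, 0.1]
grip_width: 0.0752
grasp_force: 0.0
time_s: 22.0
tool_pos: [0.4443, -0.2604, 0.2033]
tool_rot: [180.0, -0.1, -17.3]
force: [-0.4, -0.6, -0.6]
grip_width: 0.0788
grasp_force: 0.0
time_s: 22.62
tool_pos: [0.4306, -0.1434, 0.2664]
tool_rot: [180.0, -0.1, -17.0]
force: [-0.4, -1.1, 0.1]
grip_width: 0.0782
grasp_force: 0.0
side 2287 [ 0.513 -0.157  0.001] [-0.001  0.004] 273.9379099256668 261.0170529077394
```

View pics/g7.png

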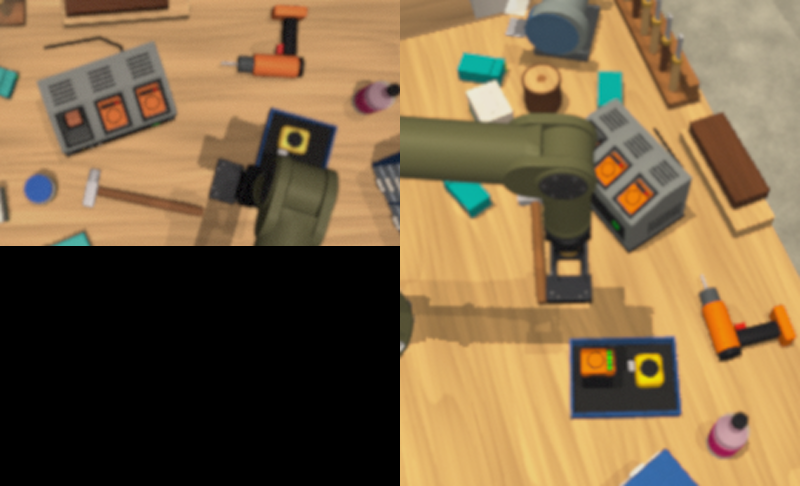

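The side view shows the battery standing upright at (597,365) in the tray's free half, green gauge uppermost. The tape at (648,370) looks unmoved, the two red batteries are still in their bays, and the gripper is clear. Handing in.

```bash
python3 -c "
from cell import env
print(env.sign_off())"
```

```text
the job is handed in; nothing more can be done
None
```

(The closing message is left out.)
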